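# Bolt the guard of a test fixture shut against its interlock switch

### The arm

A 7-joint arm with a two-finger parallel gripper is mounted at the origin on the work surface. World frame = base frame: x ahead of the robot, y to its left, z up, the work surface at z = 0. Lengths are in m, angles in rad, forces in N, time in s.
With the tool pointing down it reaches from about 0.4 to 0.875 m from the base axis. Payload 6.5 kg.
Tool frame: the origin (TCP) lies at the very end of the fingers, on their centre line; the grasp point (between the pads) lies 19 mm behind it; x points along the fingers, z is the direction in which the jaws open and shut, and the axes are right-handed (so a half turn about x gives the same grasp; the last joint's range is limited). The gripper opens to 88 mm and grips with 3 to 60 N. Pads are 18 mm wide; open, the fingers measure 123 mm over their backs; the gripper's body (75 mm by 187 mm) begins 45 mm behind the grasp point.
Start: joints at [-1.341, 0.536, -0.004, 1.538, 0.003, 1.067, -0.071], TCP at [0.189, 0.622, 0.239] pointing down, gripper open.
Joint ranges: [-2.7, 2.7], [-0.37, 2.16], [-1.27, 1.26], [0.24, 2.4], [-1.31, 4.45], [0.19, 1.91], [-2.76, 2.76]. Speed limits (rad/s): [2.39, 2.39, 3.14, 3.14, 3.14, 3.14, 3.14].

### API

Orientations are given as a unit quaternion [w, x, y, z].
In Python, from workcell import robot gives the robot as it stands. The module is installed in compiled form; this text tells all that it offers.
- The arm moves only by the tool apply_moves, never from a script. Its argument "motion" is text: rows parted by semicolons, each of 7 numbers parted by spaces: the shift along the tool's x, y, z as a fraction of full scale, then the turn, a rotation vector about the tool's x, y, z as a fraction of full scale, then the opening, from 0 (shut) to 1 (fully open). In form: tx ty tz rx ry rz gripper; .... A call has exactly 10 rows; each row is the pose to reach, as a shift and turn from the pose commanded when the call began, along the tool's axes at that moment, turning the shorter way round; what a row does not reach only later rows make up. Full scale, the value 1, is 0.1 m for a shift and pi rad for a turn. A row lasts 1/8 s, in which the tool goes at most 62.5 mm and 10.7 degrees, less where a joint would pass 70% of its speed; a pose out of reach is approached as far as the arm can. A call with a number of a shift or a turn outside -1 to 1 is refused whole. A call with a gripper value outside its range is refused whole. The fingers move at their own pace and stop on an object; "force" is the grip in N (left out, the last holds). Time passes only in rows, so rows that repeat a pose let the fingers close, or fill a call up. It gives the time, the measured TCP pose, the force and the opening at its end, in the units of the state.
- robot.sense(): the state, without advancing time (a new reading comes with each control period).
- robot.snapshot(name): name is "side" or "top"; returns a dict with "image" (384x512x3 uint8, blue, green, red), "camera_matrix" (3x3 intrinsics, pixels), "dist" ([k1, k2, p1, p2, k3] as OpenCV has them; the pictures are not rectified), "R" (3x3) and "t" (3): a world point X has camera coordinates R X + t. Camera axes: x right, y down, z forward; pixel columns grow to the right and rows downward; lengths in m; the calibration is good to about 2 mm. A picture is of the moment at which its call begins. There is no depth.
- robot.sign_off(): hands the job in, once; it reports no verdict.
The state is a dict: "time_s": time; "q": joint angles; "joint_velocities": joint speeds; "effort": joint torques, N m; "eef_pos": TCP position; "tcp_rot": TCP orientation; "ft_force": force on the tool from outside, world axes, zero at the start; "torque": the same for the moment, N m; "opening": opening from 0.0 (shut) to 1.0 (fully open).
Only numpy, scipy, OpenCV 4.12 (cv2) and the standard library are available. Lean on these libraries where they do the work, as an engineer would, in place of code of your own. Each camera call takes 0.05 s, during which the arm holds its last target. There are 200 camera calls.

### The job

Bolt the fixture's guard shut: slide the barrel bolt across by its red handle, pushing in the brass interlock plunger, to where the keeper's notch lies a little short of the end of the slot; hold it there against the spring, turn the handle all the way down into the notch and let go so that it stays. Work by feel and gently: do not ram or force the handle against the keeper, and leave the meter, mug and screwdriver where they are.

Things in the scene. Friction and masses are not known exactly. Their poses are not given: they have to be found in the camera images.
- housing: Test fixture fixed to the bench: aluminium plate 170 x 535 x 12 mm (x -85 to 85, y -200 to 335 mm). Origin on the bench below the bolt's axis. +y is the way the bolt slides home, z up, the handle turns down towards -x. The bolt's axis lies along y at x 0, z 55 mm. Dark rear support, 32 mm wide, 68 mm high, at y -107 to -93 mm. It carries the bolt, keeper, switch and guard.
- keeper_mid (a point): Fixed point on the housing at x -13, y 30, z 73 mm: the keeper notch's centre, top, if the keeper were in mid-position. The steel keeper is clamped up to 18 mm either way along y, different each time, not measured: feel or look. Its -x rail (x -20 to -6, 73 mm high) keeps the 8 mm stem upright (play 0.1 rad) save at a 14 mm wide notch. Press it with under 15 N.
- switch_mid (a point): Top of the blue interlock switch on the keeper, housing y 128, z 72 mm in mid-position (it shifts with the keeper). Its brass spring plunger is met by the bolt's nose 19 mm before the keeper's end stop, pushing back with 2 N at first and 9.6 N at the end stop (0.4 N/mm). It shoves the bolt back if let go with the handle up; with the handle down it holds the stem on the notch's near wall.
- lug (a point): Centre of the hole in the guard's yellow lug, 70 mm high, at housing y 74, z 55 mm; the rod passes through it freely.
- guard_top (a point): Top centre of the clear guard, 160 x 160 mm, 76 mm high, over a green circuit board; fixed, closed.
- handle: Square steel stem, 8 x 8 mm, standing out from the rod, with a red round grip at its end: a disc 24 mm in diameter, 22 mm long parallel to the bolt, flat at both ends, to be pinched there from above; it may swivel between the fingers as the handle turns. Origin on the bolt's axis; z along the stem to the grip, y the sliding direction. Starts upright. 50 g; rod 200 g.
- knob (a point): Centre of the red grip, 55 mm from the bolt's axis along the stem: 110 mm above the bench when upright, 55 mm above it and 55 mm towards the housing's -x from the axis when turned fully down.
- bolt_slide (a joint): How far the bolt has slid home along housing +y, m; the stem is at housing y = reading - 40 mm. Starts at 0 to 0.02. The notch's centre is at 0.052 to 0.088, varying with the keeper; the keeper's end stop halts the stem 8 mm past that centre: touch it, ease back 8 mm (3 mm either way is free) and the handle can turn down. Friction 1.5 N.
- bolt_turn (a joint): How far the handle is turned down, in rad: 0 = upright, 1.57 = fully down, lying level towards the housing's -x, where it meets a stop. Friction 0.03 N m; it stays wherever it is left.
- meter: Bystander: a yellow hand-held meter lying flat, 75 x 150 x 40 mm, origin under its centre.
- mug: Bystander: a white mug, 80 mm across and 90 mm high, origin under its centre.
- screwdriver: Bystander: a screwdriver lying on the bench.

How it is judged:
On the way, in this order (a step that is already met when the one before it is completed fails the run):
1. the bolt is slid across with its handle still up (value of joint bolt_slide above 0.046 m and value of joint bolt_turn below 0.3 rad), for 0.1 s.
2. the handle is turned down into the notch (value of joint bolt_turn above 1.35 rad and value of joint bolt_slide above 0.046 m), for 0.2 s.
At the end, for the whole second after the job is handed in: The handle is down in the keeper's notch (turned more than 1.35 rad, bolt slid more than 46 mm), released and at rest (slower than 10 mm/s) (all of step 2 and linear speed of handle below 0.01 m/s and contact force between the fingers and handle below 0.1 N); the robot touches nothing.
It fails at once if the handle is pressed against the keeper with more than 15 N (contact force between handle and housing above 15 N).
It fails at once if the meter is moved by more than 15 mm (distance of meter from where it was at the start of the episode above 0.015 m).
It fails at once if the mug is moved by more than 15 mm (distance of mug from where it was at the start of the episode above 0.015 m).
It fails at once if the screwdriver is moved by more than 15 mm (distance of screwdriver from where it was at the start of the episode above 0.015 m).
It also fails if it takes over 61 s, if anything falls off the work surface, if the arm or the gripper's body presses on something with over 40 N, if the wrist force passes 120 N, or if a joint passes its speed limit or range.

## Working session

There is one attempt and no reset: what is moved stays moved. The work goes in short steps, Python scripts to look and compute and a tool call to move; the robot and the scene stay as the last step left them, time stands still between calls to the robot, and variables do not carry over. Pictures are saved under pics/ and viewed, about 8 in all and at most 12, crops included, and the job is handed in when it is done.

Besides the shell and the picture viewer there is one more tool, called after ">>>" as name(argument=value, ...), one argument or row to a line, values as JSON. apply_moves: Moves the arm, as the interface text tells. Shift numbers are shares of 0.1 m and turn numbers shares of pi rad, none past 1 either way. Its arguments: {"type":"object","properties":{"motion":{"type":"string"},"force":{"type":"number"}},"required":["motion"]}

```bash
mkdir -p pics; cat > h.py <<'E'
import numpy as np, cv2
from workcell import robot
def snap(n):
    s=robot.snapshot(n); return s
def ray(s,px):
    K=np.array(s["camera_matrix"]);d=np.array(s["dist"]);R=np.array(s["R"]);t=np.array(s["t"])
    u=cv2.undistortPoints(np.array([[px]],float),K,d)[0,0]
    return -R.T@t, R.T@np.array([u[0],u[1],1.])
def onplane(s,px,z):
    o,d=ray(s,px); return o+d*(z-o[2])/d[2]
def proj(s,X):
    R=np.array(s["R"]);t=np.array(s["t"])
    return cv2.projectPoints(np.array(X,float).reshape(-1,3),cv2.Rodrigues(R)[0],t,np.array(s["camera_matrix"]),np.array(s["dist"]))[0][:,0]
def tri(r1,r2):
    o1,d1=r1;o2,d2=r2
    a=np.linalg.lstsq(np.c_[d1,-d2],o2-o1,rcond=None)[0]
    p,q=o1+a[0]*d1,o2+a[1]*d2
    return (p+q)/2,np.linalg.norm(p-q)
def red(im):
    h=cv2.cvtColor(im,cv2.COLOR_BGR2HSV)
    m=(((h[...,0]<8)|(h[...,0]>172))&(h[...,1]>140)&(h[...,2]>60)).astype(np.uint8)
    n,l,st,c=cv2.connectedComponentsWithStats(m)
    return [(st[i].tolist(),c[i].round(1).tolist()) for i in range(1,n) if st[i,4]>15]
E
python3 - <<'E'
from h import *
for n in("top","side"):
    s=snap(n); im=s["image"]; cv2.imwrite(f"pics/{n}0.png",im); print(n,red(im))
st=robot.sense();print({k:np.round(v,3).tolist() for k,v in st.items()})
E
```

```text
top [([238, 145, 38, 14, 342], [256.5, 151.1]), ([284, 188, 10, 10, 86], [288.6, 192.7])]
side [([261, 160, 41, 26, 413], [281.3, 172.6]), ([266, 185, 13, 13, 113], [271.8, 191.1])]
{'time_s': 0.1, 'q': [-1.341, 0.537, -0.004, 1.539, 0.003, 1.067, -0.071], 'joint_velocities': [0.001, -0.002, 0.001, -0.002, 0.001, -0.0, -0.0], 'effort': [0.003, -57.208, 0.994, -25.223, -0.056, 0.013, 0.0], 'eef_pos': [0.189, 0.621, 0.238], 'tcp_rot': [0.568, -0.421, 0.569, 0.421], 'ft_force': [0.584, -0.42, -0.128], 'torque': [-0.0, -0.02, 0.006], 'opening': 1.002}
```

View pics/top0.png

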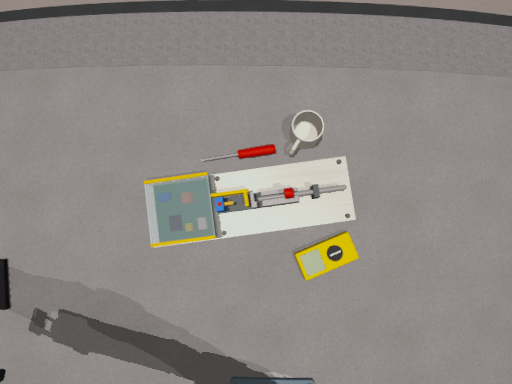

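View pics/side0.png

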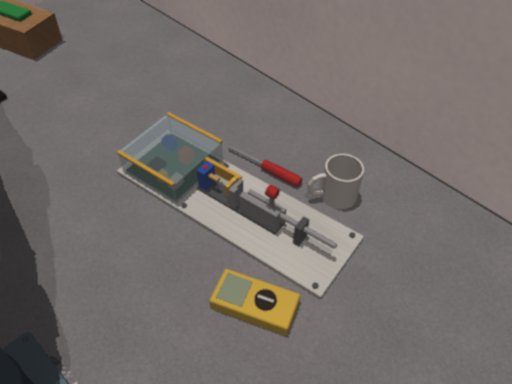

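The top view shows the fixture with its guard at the left (150-215, 175-245) and the red grip at (289,193). The rear support is at (315,191), the meter at (327,256), the mug at (307,127) and the screwdriver at (255,152). The side view shows the grip at (272,191), the keeper at about (235-285, 190-225) and the blue switch at (206,175).

```bash
python3 - <<'E'
from h import *
T=snap("top");S=snap("side")
for s in(T,S): print("cam",np.round(ray(s,(256,192))[0],3))
k,e=tri(ray(T,(288.6,192.7)),ray(S,(271.8,191.1))); print("knob",k.round(4),e)
# plate in top view at z=.012: bright low-saturation region
im=T["image"];h=cv2.cvtColor(im,cv2.COLOR_BGR2HSV)
m=((h[...,2]>140)&(h[...,1]<60)).astype(np.uint8)
m[:, :216]=0; m[:150]=0
n,l,st,c=cv2.connectedComponentsWithStats(m);i=1+np.argmax(st[1:,4]);print(st[i])
pts=np.argwhere(l==i)[:,::-1]
w=np.array([onplane(T,p,.012)[:2] for p in pts])
r=cv2.minAreaRect(w.astype(np.float32)*1000);print("rect mm",r);print(cv2.boxPoints(r))
# yellow guard edge + blue
b=((h[...,0]>100)&(h[...,0]<130)&(h[...,1]>150)&(h[...,2]>80)).astype(np.uint8)
n,l,st,c=cv2.connectedComponentsWithStats(b);print([(st[i].tolist(),c[i],onplane(T,c[i],.072).round(3)) for i in range(1,n) if st[i,4]>15])
big=np.hstack([cv2.resize(T["image"][150:250,205:360],None,fx=5,fy=5,interpolation=2)])
cv2.imwrite("pics/c1.png",big); cv2.imwrite("pics/c2.png",cv2.resize(S["image"][150:260,190:345],None,fx=5,fy=5,interpolation=2))
E
```

```text
cam [0.502 0.029 0.928]
cam [ 0.112 -0.436  0.835]
knob [ 0.5806 -0.0266  0.1144] 0.0005426466491139604
[  216   150   296   234 61895]
rect mm ((403.58135986328125, -247.21475219726562), (818.101318359375, 643.1094360351562), 89.53838348388672)
[[  78.7415  -653.6615 ]
 [ 721.83    -658.8428 ]
 [ 728.4212   159.232  ]
 [  85.3327   164.41327]]
[([215, 197, 11, 15, 101], array([219.79207921, 204.22772277]), array([0.553, 0.138, 0.072]))]
```

View pics/c1.png

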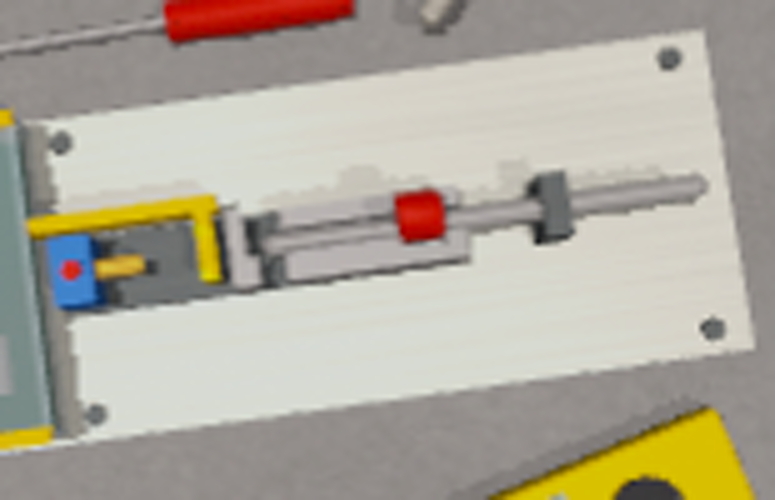

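View pics/c2.png

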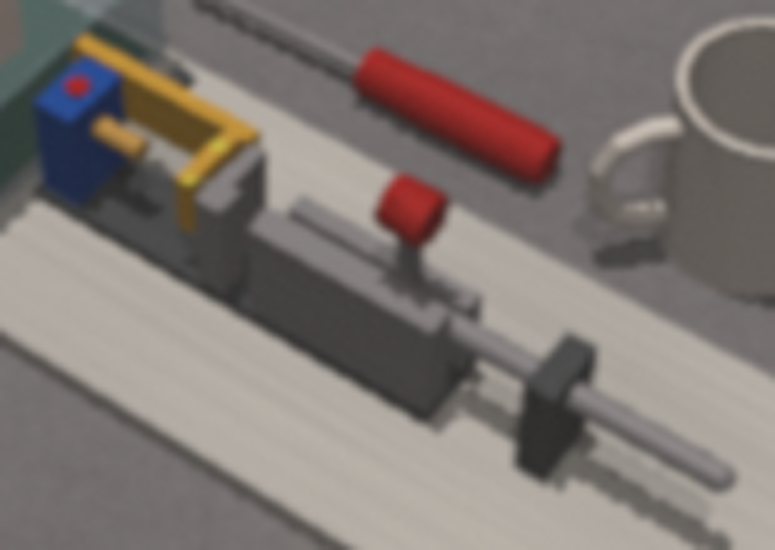

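The top crop shows the grip at (420,215). The keeper's -x rail runs from crop x 285 to 468, and the notch gap is at about crop x 258-285, y 265. The side crop shows the same gap at about (240,225), next to the end block.

```bash
cat > m.py <<'E'
from h import *
T=snap("top")
c=lambda x,y:(205+(x+.5)/5-.5,150+(y+.5)/5-.5)
A=onplane(T,c(703,30),.012);B=onplane(T,c(754,348),.012);C=onplane(T,c(80,441),.012)
sup=onplane(T,c(556,207),.068); tail=onplane(T,c(700,187),.055)
nt=onplane(T,c(271,265),.073); railend=onplane(T,c(468,248),.073)
kn=np.array([.5806,-.0266,.110])
y=(C-B)[:2];y/=np.linalg.norm(y);y2=(A-B)[:2];
print("y dir",y,"x dir",y2/np.linalg.norm(y2),"w",np.linalg.norm(y2))
x=np.array([y[1],-y[0]])
mid=((A+B)/2)[:2]; O=mid+.2*y
print("O",O,"yaw",np.degrees(np.arctan2(-y[0],y[1])))
for n,p in dict(sup=sup,tail=tail,notch=nt,railend=railend,knob=kn,knobT=onplane(T,(288.6,192.7),.116)).items():
    d=p[:2]-O; print(n,p.round(4),"h x %.1f y %.1f"%(1000*d@x,1000*d@y))
st=robot.sense()
from scipy.spatial.transform import Rotation as Ro
R=Ro.from_quat(np.roll(st["tcp_rot"],-1)); print(R.as_matrix().round(3))
ang=np.arctan2(y[1],y[0])
for sgn in(1,-1):
  tz=sgn*np.r_[y,0];tx=np.r_[0,0,-1.];M=np.c_[tx,np.cross(tz,tx),tz]
  print("rel rotvec/pi",((R.inv()*Ro.from_matrix(M)).as_rotvec()/np.pi).round(4))
print("shift tool", (R.inv().apply(kn-st["eef_pos"])/.1).round(3))
E
python3 m.py
```

```text
y dir [-0.15431062  0.98802238] x dir [0.98802749 0.15427795] w 0.17003339760240183
O [0.57713487 0.0016386 ] yaw 8.876816632931597
sup [ 0.5903 -0.0965  0.068 ] h x -2.1 y -99.0
tail [ 0.6031 -0.1709  0.055 ] h x -1.0 y -174.4
notch [0.5588 0.043  0.073 ] h x -11.8 y 43.7
railend [ 0.5689 -0.0528  0.073 ] h x -16.6 y -52.6
knob [ 0.5806 -0.0266  0.11  ] h x -0.9 y -28.4
knobT [ 0.5802 -0.0263  0.116 ] h x -1.3 y -28.1
[[-0.    -0.957  0.292]
 [-0.001  0.292  0.957]
 [-1.    -0.    -0.001]]
rel rotvec/pi [-0.1435 -0.0002 -0.    ]
rel rotvec/pi [ 8.565e-01 -0.000e+00  3.000e-04]
shift tool [ 1.287 -5.631 -5.058]
```

>>> apply_moves(
  motion="0 -0.1 -0.085 -0.015 0 0 1; 0 -0.2 -0.17 -0.03 0 0 1; 0 -0.3 -0.255 -0.045 0 0 1; 0 -0.4 -0.34 -0.06 0 0 1; 0 -0.5 -0.425 -0.075 0 0 1; 0 -0.6 -0.51 -0.09 0 0 1; 0 -0.7 -0.6 -0.105 0 0 1; 0 -0.8 -0.68 -0.12 0 0 1; 0 -0.9 -0.77 -0.135 0 0 1; 0 -1 -0.85 -0.1435 0 0 1",
  force=10,
)

```text
time_s: 1.5
eef_pos: [0.2606, 0.5108, 0.2387]
tcp_rot: [-0.459, 0.538, -0.46, -0.537]
ft_force: [0.2, -0.7, 0.6]
opening: 0.999
```

```bash
cat > d.py <<'E'
from h import *
import sys
from scipy.spatial.transform import Rotation as Ro
st=robot.sense();R=Ro.from_quat(np.roll(st["tcp_rot"],-1))
y=np.array([-.15431,.98802]);x=np.array([y[1],-y[0]]);O=np.array([.57713,.00164])
p=np.array(st["eef_pos"]);d=p[:2]-O
print("t",st["time_s"],"tcp",p.round(4),"housing x %.1f y %.1f z %.1f"%(1000*d@x,1000*d@y,1000*p[2]),"open",st["opening"])
f=np.array(st["ft_force"]);print("F housing",(f[:2]@x).round(2),(f[:2]@y).round(2),f[2].round(2))
kn=np.array([.5806,-.0266,.110])
print("to knob, tool",(R.inv().apply(kn-p)/.1).round(3))
tz=np.r_[y,0];tx=np.r_[0,0,-1.];M=np.c_[tx,np.cross(tz,tx),tz]
print("rel rot/pi",((R.inv()*Ro.from_matrix(M)).as_rotvec()/np.pi).round(4))
E
python3 d.py
```

```text
t 1.5 tcp [0.2606 0.5108 0.2387] housing x -234.2 y 551.9 z 238.7 open 0.9989505258363013
F housing 0.12 -0.77 0.6
to knob, tool [ 1.288 -2.325 -5.806]
rel rot/pi [ 0.0004 -0.0001 -0.    ]
```

>>> apply_moves(
  motion="0 -0.04 -0.1 0 0 0 1; 0 -0.08 -0.2 0 0 0 1; 0 -0.12 -0.3 0 0 0 1; 0 -0.16 -0.4 0 0 0 1; 0 -0.2 -0.5 0 0 0 1; 0 -0.24 -0.6 0 0 0 1; 0 -0.28 -0.7 0 0 0 1; 0 -0.32 -0.8 0 0 0 1; 0 -0.36 -0.9 0 0 0 1; 0 -0.4 -1 0 0 0 1",
)

```text
time_s: 2.75
eef_pos: [0.3157, 0.4181, 0.2388]
tcp_rot: [-0.46, 0.537, -0.46, -0.537]
ft_force: [-0.5, -0.8, -0.3]
opening: 0.998
```

>>> apply_moves(
  motion="0 -0.04 -0.1 0 0 0 1; 0 -0.08 -0.2 0 0 0 1; 0 -0.12 -0.3 0 0 0 1; 0 -0.16 -0.4 0 0 0 1; 0 -0.2 -0.5 0 0 0 1; 0 -0.24 -0.6 0 0 0 1; 0 -0.28 -0.7 0 0 0 1; 0 -0.32 -0.8 0 0 0 1; 0 -0.36 -0.9 0 0 0 1; 0 -0.4 -1 0 0 0 1",
)

```text
time_s: 4.0
eef_pos: [0.3707, 0.3255, 0.2387]
tcp_rot: [-0.46, 0.537, -0.46, -0.537]
ft_force: [1.0, -0.3, 0.4]
opening: 0.999
```

>>> apply_moves(
  motion="0 -0.04 -0.1 0 0 0 1; 0 -0.08 -0.2 0 0 0 1; 0 -0.12 -0.3 0 0 0 1; 0 -0.16 -0.4 0 0 0 1; 0 -0.2 -0.5 0 0 0 1; 0 -0.24 -0.6 0 0 0 1; 0 -0.28 -0.7 0 0 0 1; 0 -0.32 -0.8 0 0 0 1; 0 -0.36 -0.9 0 0 0 1; 0 -0.4 -1 0 0 0 1",
)

```text
time_s: 5.25
eef_pos: [0.4257, 0.2328, 0.2388]
tcp_rot: [-0.46, 0.537, -0.46, -0.537]
ft_force: [-0.4, 0.0, -0.5]
opening: 1.001
```

>>> apply_moves(
  motion="0 -0.04 -0.1 0 0 0 1; 0 -0.08 -0.2 0 0 0 1; 0 -0.12 -0.3 0 0 0 1; 0 -0.16 -0.4 0 0 0 1; 0 -0.2 -0.5 0 0 0 1; 0 -0.24 -0.6 0 0 0 1; 0 -0.28 -0.7 0 0 0 1; 0 -0.32 -0.8 0 0 0 1; 0 -0.36 -0.9 0 0 0 1; 0 -0.4 -1 0 0 0 1",
)

```text
time_s: 6.5
eef_pos: [0.4806, 0.1402, 0.2387]
tcp_rot: [-0.46, 0.537, -0.46, -0.537]
ft_force: [0.6, 0.4, 0.4]
opening: 1.005
```

>>> apply_moves(
  motion="0 -0.04 -0.1 0 0 0 1; 0 -0.08 -0.2 0 0 0 1; 0 -0.12 -0.3 0 0 0 1; 0 -0.16 -0.4 0 0 0 1; 0 -0.2 -0.5 0 0 0 1; 0 -0.24 -0.6 0 0 0 1; 0 -0.28 -0.7 0 0 0 1; 0 -0.32 -0.8 0 0 0 1; 0 -0.36 -0.9 0 0 0 1; 0 -0.4 -1 0 0 0 1",
)

```text
time_s: 7.75
eef_pos: [0.5355, 0.0476, 0.2387]
tcp_rot: [-0.46, 0.537, -0.46, -0.537]
ft_force: [-0.7, -0.7, -0.3]
opening: 0.999
```

```bash
python3 d.py
```

```text
t 7.75 tcp [0.5355 0.0476 0.2387] housing x -34.0 y 51.8 z 238.7 open 0.9994425217381381
F housing -0.78 -0.56 -0.34
to knob, tool [ 1.287 -0.331 -0.802]
rel rot/pi [ 0. -0.  0.]
```

>>> apply_moves(
  motion="0 -0.08 -0.2 0 0 0 1; 0 -0.165 -0.4 0 0 0 1; 0 -0.25 -0.6 0 0 0 1; 0.1 -0.33 -0.75 0 0 0 1; 0.2 -0.33 -0.8 0 0 0 1; 0.35 -0.33 -0.8 0 0 0 1; 0.5 -0.33 -0.8 0 0 0 1; 0.65 -0.33 -0.8 0 0 0 1; 0.8 -0.33 -0.8 0 0 0 1; 0.8 -0.33 -0.8 0 0 0 1",
)

```text
time_s: 9.0
eef_pos: [0.5792, -0.0256, 0.1573]
tcp_rot: [0.459, -0.537, 0.46, 0.538]
ft_force: [0.5, 0.0, 0.1]
opening: 0.998
```

```bash
python3 d.py; python3 -c "
from h import *
T=snap('top');S=snap('side')
print(red(T['image']),red(S['image']))
cv2.imwrite('pics/c3.png',np.vstack([cv2.resize(T['image'][150:250,205:360],None,fx=3,fy=3,interpolation=2),cv2.resize(S['image'][150:250,190:345],None,fx=3,fy=3,interpolation=2)]))"
```

```text
t 9.0 tcp [ 0.5792 -0.0256  0.1573] housing x -2.2 y -27.2 z 157.3 open 0.9984273786625029
F housing 0.48 -0.07 0.1
to knob, tool [ 0.473 -0.014 -0.013]
rel rot/pi [ 0.0001  0.0001 -0.0008]
[([238, 145, 35, 14, 320], [255.4, 151.2])] [([261, 160, 31, 23, 317], [276.8, 170.6]), ([266, 186, 12, 12, 102], [271.8, 191.5])]
```

View pics/c3.png

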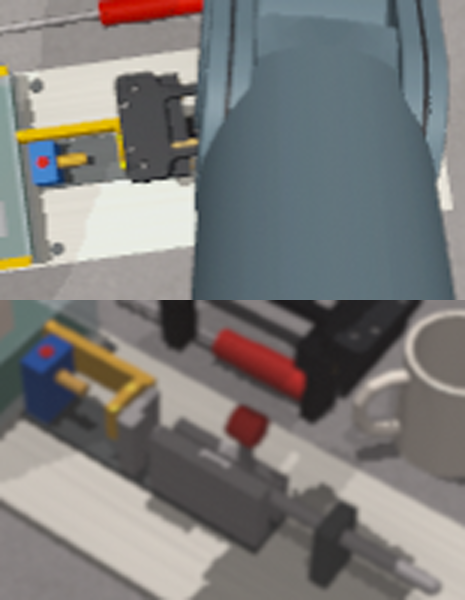

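>>> apply_moves(
  motion="0.1 -0.01 -0.01 0 0 0 1; 0.2 -0.01 -0.01 0 0 0 1; 0.3 -0.01 -0.01 0 0 0 1; 0.4 -0.01 -0.01 0 0 0 1; 0.5 -0.01 -0.01 0 0 0 1; 0.58 -0.01 -0.01 0 0 0 0.8; 0.65 -0.01 -0.01 0 0 0 0.6; 0.66 -0.01 -0.01 0 0 0 0.4; 0.66 -0.01 -0.01 0 0 0 0.33; 0.66 -0.01 -0.01 0 0 0 0.3",
  force=20,
)

```text
time_s: 10.35
eef_pos: [0.5815, -0.0266, 0.0931]
tcp_rot: [-0.46, 0.537, -0.46, -0.537]
ft_force: [-0.2, -0.1, -0.9]
opening: 0.458
```

>>> apply_moves(
  motion="0 0 0 0 0 0 0.26; 0 0 0 0 0 0 0.22; 0 0 0 0 0 0 0.2; 0 0 0 0 0 0 0.15; 0 0 0 0 0 0 0.1; 0 0 0 0 0 0 0; 0 0 0 0 0 0 0; 0 0 0 0 0 0 0; 0 0 0 0 0 0 0; 0 0 0 0 0 0 0",
  force=20,
)

```text
time_s: 11.6
eef_pos: [0.5814, -0.0266, 0.0929]
tcp_rot: [-0.46, 0.537, -0.46, -0.537]
ft_force: [-0.1, -0.5, 3.9]
opening: 0.244
```

```bash
python3 d.py; python3 -c "
from h import *
S=snap('side')
cv2.imwrite('pics/c4.png',cv2.resize(S['image'][140:260,190:345],None,fx=4,fy=4,interpolation=2))"
```

```text
t 11.6 tcp [ 0.5814 -0.0266  0.0929] housing x -0.1 y -28.6 z 92.9 open 0.24385530924771354
F housing -0.21 -0.45 3.87
to knob, tool [-0.171  0.008  0.002]
rel rot/pi [ 0.     -0.      0.0001]
```

View pics/c4.png

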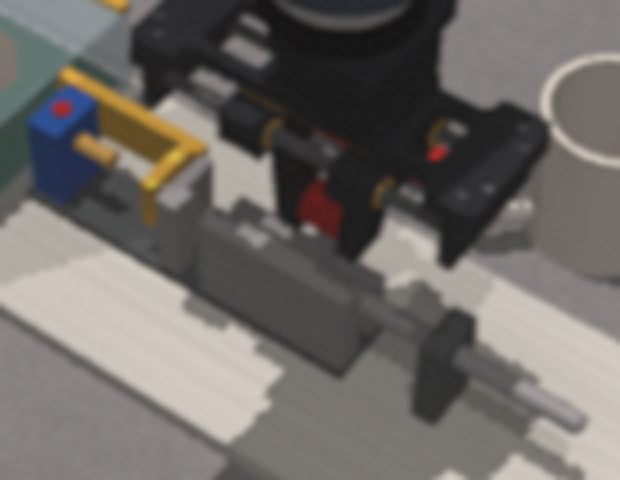

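>>> apply_moves(
  motion="0 0 0.06 0 0 0 0; 0 0 0.12 0 0 0 0; 0 0 0.18 0 0 0 0; 0 0 0.24 0 0 0 0; 0 0 0.3 0 0 0 0; 0 0 0.36 0 0 0 0; 0 0 0.42 0 0 0 0; 0 0 0.48 0 0 0 0; 0 0 0.54 0 0 0 0; 0 0 0.58 0 0 0 0",
)

```text
time_s: 12.9
eef_pos: [0.5722, 0.0315, 0.0928]
tcp_rot: [0.46, -0.537, 0.46, 0.537]
ft_force: [0.1, -1.3, 4.7]
opening: 0.245
```

```bash
python3 d.py
```

```text
t 12.9 tcp [0.5722 0.0315 0.0928] housing x -0.3 y 30.3 z 92.8 open 0.24525135330336972
F housing -0.15 -1.32 4.69
to knob, tool [-0.172  0.007 -0.587]
rel rot/pi [ 0.0002  0.     -0.    ]
```

>>> apply_moves(
  motion="0 0 0.01 0 0 0 0; 0 0 0.02 0 0 0 0; 0 0 0.03 0 0 0 0; 0 0 0.04 0 0 0 0; 0 0 0.05 0 0 0 0; 0 0 0.06 0 0 0 0; 0 0 0.07 0 0 0 0; 0 0 0.08 0 0 0 0; 0 0 0.08 0 0 0 0; 0 0 0.08 0 0 0 0",
)

```text
time_s: 14.15
eef_pos: [0.5712, 0.0376, 0.0929]
tcp_rot: [-0.46, 0.538, -0.46, -0.537]
ft_force: [0.2, -5.5, 4.9]
opening: 0.248
```

```bash
python3 d.py
```

```text
t 14.15 tcp [0.5712 0.0376 0.0929] housing x -0.3 y 36.4 z 92.9 open 0.2481714141477219
F housing -0.66 -5.45 4.93
to knob, tool [-0.17   0.006 -0.649]
rel rot/pi [-0.0001 -0.0005  0.0001]
```

>>> apply_moves(
  motion="0 0 0.01 0 0 0 0; 0 0 0.02 0 0 0 0; 0 0 0.03 0 0 0 0; 0 0 0.04 0 0 0 0; 0 0 0.05 0 0 0 0; 0 0 0.06 0 0 0 0; 0 0 0.07 0 0 0 0; 0 0 0.08 0 0 0 0; 0 0 0.09 0 0 0 0; 0 0 0.09 0 0 0 0",
)

```text
time_s: 15.4
eef_pos: [0.57, 0.045, 0.0929]
tcp_rot: [-0.46, 0.538, -0.461, -0.536]
ft_force: [0.4, -7.7, 5.2]
opening: 0.246
```

```bash
python3 d.py
```

```text
t 15.4 tcp [0.57   0.045  0.0929] housing x -0.3 y 44.0 z 92.9 open 0.2459611274099679
F housing -0.84 -7.71 5.21
to knob, tool [-0.169  0.005 -0.725]
rel rot/pi [-0.0004 -0.001   0.0001]
```

>>> apply_moves(
  motion="0 0 0.01 0 0 0 0; 0 0 0.015 0 0 0 0; 0 0 0.02 0 0 0 0; 0 0 0.025 0 0 0 0; 0 0 0.03 0 0 0 0; 0 0 0.035 0 0 0 0; 0 0 0.04 0 0 0 0; 0 0 0.045 0 0 0 0; 0 0 0.05 0 0 0 0; 0 0 0.05 0 0 0 0",
)

```text
time_s: 16.65
eef_pos: [0.5694, 0.0491, 0.0929]
tcp_rot: [-0.46, 0.538, -0.461, -0.536]
ft_force: [1.2, -9.6, 5.3]
opening: 0.251
```

```bash
python3 d.py
```

```text
t 16.65 tcp [0.5694 0.0491 0.0929] housing x -0.3 y 48.1 z 92.9 open 0.2513551275113392
F housing -0.27 -9.65 5.27
to knob, tool [-0.168  0.004 -0.766]
rel rot/pi [-0.0006 -0.0013  0.0001]
```

>>> apply_moves(
  motion="0 0 0.005 0 0 0 0; 0 0 0.01 0 0 0 0; 0 0 0.015 0 0 0 0; 0 0 0.02 0 0 0 0; 0 0 0.025 0 0 0 0; 0 0 0.03 0 0 0 0; 0 0 0.03 0 0 0 0; 0 0 0.03 0 0 0 0; 0 0 0.03 0 0 0 0; 0 0 0.03 0 0 0 0",
)

```text
time_s: 17.9
eef_pos: [0.569, 0.0516, 0.0929]
tcp_rot: [-0.46, 0.538, -0.461, -0.535]
ft_force: [1.9, -10.3, 4.2]
opening: 0.248
```

```bash
python3 d.py
```

```text
t 17.9 tcp [0.569  0.0516 0.0929] housing x -0.3 y 50.6 z 92.9 open 0.24785378340775277
F housing 0.28 -10.48 4.15
to knob, tool [-0.168  0.004 -0.791]
rel rot/pi [-0.0007 -0.0014  0.0001]
```

>>> apply_moves(
  motion="0 0 0.005 0 0 0 0; 0 0 0.01 0 0 0 0; 0 0 0.015 0 0 0 0; 0 0 0.02 0 0 0 0; 0 0 0.02 0 0 0 0; 0 0 0.02 0 0 0 0; 0 0 0.02 0 0 0 0; 0 0 0.02 0 0 0 0; 0 0 0.02 0 0 0 0; 0 0 0.02 0 0 0 0",
)

```text
time_s: 19.15
eef_pos: [0.5689, 0.0518, 0.0929]
tcp_rot: [-0.459, 0.538, -0.462, -0.535]
ft_force: [2.4, -13.7, 4.0]
opening: 0.248
```

```bash
python3 d.py
```

```text
t 19.15 tcp [0.5689 0.0518 0.0929] housing x -0.3 y 50.8 z 92.9 open 0.24782936361425476
F housing 0.29 -13.94 3.97
to knob, tool [-0.166  0.003 -0.794]
rel rot/pi [-0.0011 -0.002   0.0002]
```

>>> apply_moves(
  motion="0 0 -0.015 0 0 0 0; 0 0 -0.03 0 0 0 0; 0 0 -0.045 0 0 0 0; 0 0 -0.06 0 0 0 0; 0 0 -0.075 0 0 0 0; 0 0 -0.09 0 0 0 0; 0 0 -0.105 0 0 0 0; 0 0 -0.115 0 0 0 0; 0 0 -0.115 0 0 0 0; 0 0 -0.115 0 0 0 0",
)

```text
time_s: 20.4
eef_pos: [0.5701, 0.0445, 0.0929]
tcp_rot: [-0.46, 0.538, -0.46, -0.536]
ft_force: [0.9, -6.2, 4.4]
opening: 0.246
```

```bash
python3 d.py
```

```text
t 20.4 tcp [0.5701 0.0445 0.0929] housing x -0.3 y 43.4 z 92.9 open 0.24609552402293006
F housing -0.11 -6.3 4.37
to knob, tool [-0.17   0.005 -0.719]
rel rot/pi [-0.0003 -0.0007  0.0001]
```

>>> apply_moves(
  motion="0 0.01 -0.006 0 0 0 0; 0 0.02 -0.006 0 0 0 0; 0 0.03 -0.006 0 0 0 0; 0.002 0.04 -0.006 0 0 0 0; 0.003 0.05 -0.006 0 0 0 0; 0.004 0.06 -0.006 0 0 0 0; 0.005 0.07 -0.006 0 0 0 0; 0.005 0.07 -0.006 0 0 0 0; 0.005 0.07 -0.006 0 0 0 0; 0.005 0.07 -0.006 0 0 0 0",
)

```text
time_s: 21.65
eef_pos: [0.5649, 0.0433, 0.0926]
tcp_rot: [-0.46, 0.538, -0.459, -0.536]
ft_force: [4.5, -4.0, 2.0]
opening: 0.247
```

```bash
python3 d.py
```

```text
t 21.65 tcp [0.5649 0.0433 0.0926] housing x -5.6 y 43.1 z 92.6 open 0.24731152403762088
F housing 3.82 -4.64 2.03
to knob, tool [-0.172 -0.048 -0.715]
rel rot/pi [-0.0002 -0.0006  0.0012]
```

```bash
python3 -c "
from h import *
s=robot.sense();print(np.round(s['torque'],3),np.round(s['ft_force'],2))"
```

```text
[-0.989 -1.021 -0.005] [ 4.49 -3.99  2.03]
```

>>> apply_moves(
  motion="0 0 0 0 0 0 0; 0 0 0 0 0 0 0; 0 0 0 0 0 0 0; 0 0 0 0 0 0 0; 0 0 0 0 0 0 0; 0 0 0 0 0 0 0; 0 0 0 0 0 0 0; 0 0 0 0 0 0 0; 0 0 0 0 0 0 0; 0 0 0 0 0 0 0",
  force=11,
)

```text
time_s: 22.9
eef_pos: [0.5643, 0.0432, 0.0925]
tcp_rot: [-0.46, 0.538, -0.46, -0.536]
ft_force: [2.2, -4.2, 2.7]
opening: 0.249
```

```bash
python3 d.py; python3 -c "
from h import *
s=robot.sense();print(np.round(s['torque'],3),np.round(s['ft_force'],2))
S=snap('side')
cv2.imwrite('pics/c5.png',cv2.resize(S['image'][140:260,190:345],None,fx=5,fy=5,interpolation=2))"
```

```text
t 22.9 tcp [0.5643 0.0432 0.0925] housing x -6.2 y 43.1 z 92.5 open 0.24942612445787507
F housing 1.52 -4.46 2.75
to knob, tool [-0.173 -0.054 -0.715]
rel rot/pi [-0.0002 -0.0006  0.0008]
[-0.975 -0.682  0.   ] [ 2.19 -4.17  2.75]
```

View pics/c5.png

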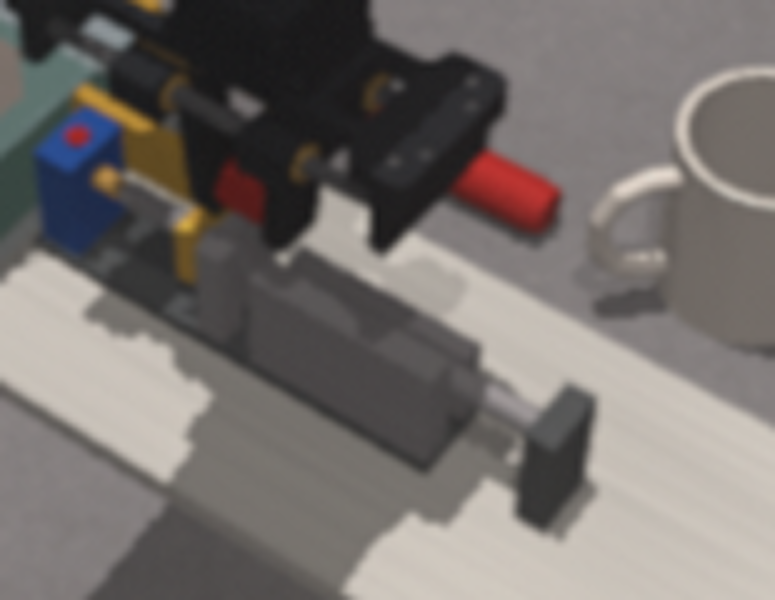

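The x resistance fell from 3.8 to 1.5 N when I loosened the grip, and the knob is past the rail's 0.1 rad play. So the drag was the grip swivelling between the pads, not the rail. The picture shows the stem level with the gap next to the end block (about 225,240).

>>> apply_moves(
  motion="0.002 0.01 0 0 0 0 0; 0.004 0.02 0 0 0 0 0; 0.006 0.03 0 0 0 0 0; 0.008 0.04 0 0 0 0 0; 0.01 0.05 0 0 0 0 0; 0.01 0.05 0 0 0 0 0; 0.01 0.05 0 0 0 0 0; 0.01 0.05 0 0 0 0 0; 0.01 0.05 0 0 0 0 0; 0.01 0.05 0 0 0 0 0",
  force=10,
)

```text
time_s: 24.2
eef_pos: [0.5589, 0.0424, 0.0914]
tcp_rot: [-0.46, 0.538, -0.46, -0.536]
ft_force: [1.6, -4.9, 2.4]
opening: 0.249
```

```bash
python3 d.py
```

```text
t 24.2 tcp [0.5589 0.0424 0.0914] housing x -11.7 y 43.1 z 91.4 open 0.24866177415163407
F housing 0.86 -5.06 2.36
to knob, tool [-0.185 -0.109 -0.715]
rel rot/pi [-0.0002 -0.0006  0.0005]
```

>>> apply_moves(
  motion="0.01 0.048 0 0 0 0 0; 0.026 0.091 0 0 0 0 0; 0.044 0.133 0 0 0 0 0; 0.066 0.173 0 0 0 0 0; 0.091 0.211 0 0 0 0 0; 0.119 0.247 0 0 0 0 0; 0.15 0.281 0 0 0 0 0; 0.183 0.312 0 0 0 0 0; 0.219 0.34 0 0 0 0 0; 0.247 0.36 0 0 0 0 0",
)

```text
time_s: 25.45
eef_pos: [0.5242, 0.0369, 0.0666]
tcp_rot: [-0.46, 0.538, -0.46, -0.536]
ft_force: [5.0, -4.4, 0.4]
opening: 0.246
```

```bash
python3 d.py
```

```text
t 25.45 tcp [0.5242 0.0369 0.0666] housing x -46.9 y 43.0 z 66.6 open 0.24642216623006863
F housing 4.28 -5.15 0.41
to knob, tool [-0.431 -0.462 -0.715]
rel rot/pi [-0.0003 -0.0006  0.001 ]
```

>>> apply_moves(
  motion="0.043 0.014 0 0 0 0 0; 0.084 0.033 0 0 0 0 0; 0.125 0.05 0 0 0 0 0; 0.168 0.063 0 0 0 0 0; 0.212 0.072 0 0 0 0 0; 0.245 0.077 0 0 0 0 0; 0.278 0.079 0 0 0 0 0; 0.278 0.079 0 0 0 0 0; 0.278 0.079 0 0 0 0 0; 0.278 0.079 0 0 0 0 0",
)

```text
time_s: 26.7
eef_pos: [0.5167, 0.0358, 0.039]
tcp_rot: [-0.461, 0.538, -0.459, -0.536]
ft_force: [5.3, -5.0, 0.7]
opening: 0.246
```

```bash
python3 d.py
```

```text
t 26.7 tcp [0.5167 0.0358 0.039 ] housing x -54.4 y 43.1 z 39.0 open 0.24608554453938516
F housing 4.44 -5.72 0.72
to knob, tool [-0.707 -0.538 -0.716]
rel rot/pi [-0.0003 -0.0006  0.0012]
```

>>> apply_moves(
  motion="0.01 -0.01 0 0 0 0 0; 0.02 -0.015 0 0 0 0 0; 0.02 -0.015 -0.005 0 0 0 0; 0.02 -0.015 -0.01 0 0 0 0; 0.02 -0.015 -0.015 0 0 0 0; 0.02 -0.015 -0.02 0 0 0 0; 0.02 -0.015 -0.025 0 0 0 0; 0.02 -0.015 -0.03 0 0 0 0; 0.02 -0.015 -0.035 0 0 0 0; 0.02 -0.015 -0.035 0 0 0 0",
)

```text
time_s: 27.95
eef_pos: [0.5172, 0.0337, 0.0369]
tcp_rot: [-0.46, 0.537, -0.46, -0.537]
ft_force: [1.9, -3.3, 6.3]
opening: 0.247
```

```bash
python3 d.py
```

```text
t 27.95 tcp [0.5172 0.0337 0.0369] housing x -54.3 y 40.9 z 36.9 open 0.2470700398489655
F housing 1.34 -3.53 6.31
to knob, tool [-0.731 -0.534 -0.694]
rel rot/pi [0.0001 0.     0.0002]
```

>>> apply_moves(
  motion="0 0 -0.004 0 0 0 0; -0.005 0 -0.008 0 0 0 0; -0.01 0 -0.012 0 0 0 0; -0.01 0 -0.016 0 0 0 0; -0.01 0 -0.02 0 0 0 0; -0.01 0 -0.02 0 0 0 0; -0.01 0 -0.02 0 0 0 0; -0.01 0 -0.02 0 0 0 0; -0.01 0 -0.02 0 0 0 0; -0.01 0 -0.02 0 0 0 0",
)

```text
time_s: 29.2
eef_pos: [0.5173, 0.0321, 0.0378]
tcp_rot: [0.46, -0.537, 0.459, 0.537]
ft_force: [4.3, 2.1, -1.5]
opening: 0.247
```

```bash
python3 d.py
```

```text
t 29.2 tcp [0.5173 0.0321 0.0378] housing x -54.4 y 39.3 z 37.8 open 0.246629881796356
F housing 4.6 1.41 -1.54
to knob, tool [-0.722 -0.535 -0.678]
rel rot/pi [0.0002 0.0001 0.0001]
```

>>> apply_moves(
  motion="0 0 0.005 0 0 0 0.25; 0 0 0.005 0 0 0 0.27; 0 0 0.005 0 0 0 0.29; 0 0 0.005 0 0 0 0.32; 0 0 0.005 0 0 0 0.36; 0 0 0.005 0 0 0 0.4; 0 0 0.005 0 0 0 0.45; 0 0 0.005 0 0 0 0.5; 0 0 0.005 0 0 0 0.55; 0 0 0.005 0 0 0 0.6",
)

```text
time_s: 30.45
eef_pos: [0.5171, 0.0321, 0.0377]
tcp_rot: [-0.46, 0.537, -0.46, -0.537]
ft_force: [-0.2, -1.2, 0.3]
opening: 0.602
```

```bash
python3 d.py
```

```text
t 30.45 tcp [0.5171 0.0321 0.0377] housing x -54.7 y 39.4 z 37.7 open 0.6023720360607251
F housing -0.33 -1.11 0.32
to knob, tool [-0.723 -0.537 -0.678]
rel rot/pi [ 0. -0.  0.]
```

Released, and no force is left on the tool. I'll lift straight up.

>>> apply_moves(
  motion="-0.05 0 0 0 0 0 0.6; -0.12 0 0 0 0 0 0.6; -0.22 0 0 0 0 0 0.6; -0.34 0 0 0 0 0 0.6; -0.46 0 0 0 0 0 0.6; -0.58 0 0 0 0 0 0.6; -0.7 0 0 0 0 0 0.6; -0.82 0 0 0 0 0 0.6; -0.94 0 0 0 0 0 0.6; -1 0 0 0 0 0 0.6",
)

```text
time_s: 31.7
eef_pos: [0.5174, 0.0321, 0.1386]
tcp_rot: [-0.46, 0.537, -0.46, -0.537]
ft_force: [0.5, 0.2, 0.6]
opening: 0.6
```

>>> apply_moves(
  motion="-0.12 0 0.1 0 0 0 0.6; -0.24 0.1 0.2 0 0 0 0.6; -0.36 0.2 0.3 0 0 0 0.6; -0.48 0.3 0.4 0 0 0 0.6; -0.6 0.4 0.5 0 0 0 0.6; -0.7 0.5 0.6 0 0 0 0.6; -0.8 0.5 0.7 0 0 0 0.6; -0.8 0.5 0.8 0 0 0 0.6; -0.8 0.5 0.8 0 0 0 0.6; -0.8 0.5 0.8 0 0 0 0.6",
)

```text
time_s: 32.95
eef_pos: [0.4553, 0.1031, 0.2173]
tcp_rot: [0.46, -0.537, 0.46, 0.537]
ft_force: [-1.1, -0.4, -0.0]
opening: 0.601
```

```bash
python3 d.py; python3 -c "
from h import *
T=snap('top');S=snap('side')
rT,rS=red(T['image']),red(S['image']);print(rT,rS)
cv2.imwrite('pics/c6.png',np.hstack([T['image'][110:290,120:370],S['image'][110:290,110:360]]).repeat(1,0))
O=np.array([.57713,.00164]);y=np.array([-.15431,.98802]);x=np.array([y[1],-y[0]])
print('expected down px',proj(T,np.r_[O-.055*x+.0395*y,.055]),proj(S,np.r_[O-.055*x+.0395*y,.055]))"
```

```text
t 32.95 tcp [0.4553 0.1031 0.2173] housing x -104.8 y 119.0 z 217.3 open 0.601368460113582
F housing -1.15 -0.22 -0.02
to knob, tool [ 1.073 -1.039 -1.474]
rel rot/pi [-0.     -0.0002 -0.0003]
[([238, 145, 38, 14, 341], [256.6, 151.1]), ([259, 216, 9, 10, 70], [262.8, 220.5])] [([261, 160, 41, 26, 409], [281.3, 172.5]), ([222, 204, 12, 13, 101], [227.2, 210.3])]
expected down px [[262.94903429 220.10839316]] [[227.14199953 211.65737692]]
```

View pics/c6.png

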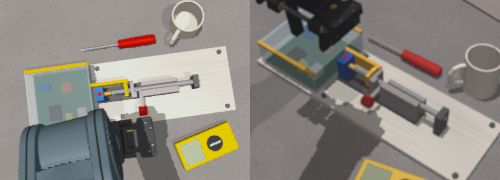

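The grip is seen down at top (262.8,220.5) and side (227.2,210.3), within 1.5 px of where a fully-down handle should appear. The screwdriver is within 0.1 px of its first position, and the meter and mug look undisturbed.

```bash
python3 -c "
from workcell import robot
print(robot.sign_off())"
```

```text
the job is handed in; nothing more can be done
None
```

The guard is bolted shut and the job is handed in at about 33 s of the 61 s allowed; no verdict was reported.

**What I did:**
- I pinched the red grip from above and slid the bolt home with the handle up.
- I felt the end stop at housing y ≈ 50.7 mm, with 13.9 N at the tool. About 3 N of that pressed on the stop; the rest was spring and friction.
- I eased back about 8 mm and turned the handle down.
- I let the stem back gently onto the notch's near wall, then opened the fingers and lifted clear.

**Last checks:**
- **Handle down:** the grip showed within 1.5 px of its fully-down position in both cameras.
- **Slide:** the bolt is at about 79 mm, judged from where the gripper was at release.
- **Gripper:** it is clear of everything, and the wrist force was only sensor noise.
- **Bystanders:** the screwdriver moved less than 0.1 px. I judged the meter and mug by eye only, and they look unmoved.

**Disagreements:**
- **Notch position:** the picture put it at y 43.7 mm and feel put it at 42.7 mm, which is within the free play.
- **Resistance when turning:** early on there was 3.8 N against the turn. It fell to 1.5 N when I loosened the grip, so I took it as the grip swivelling in the pads rather than the rail. I did not measure the force on the keeper directly.

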